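Build a small steam bath on the orange hotplate

ROBOT

A 6-joint arm with a two-finger parallel gripper is mounted at the origin on the work surface. World frame = base frame: x ahead of the robot, y to its left, z up, the work surface at z = 0. Lengths are in m, angles in rad, forces in N, time in s.
With the tool pointing down it reaches from about 0.375 to 0.9 m from the base axis. Payload 3.1 kg.
Tool frame: the origin (TCP) lies between the finger pads; the fingertips stand 17 mm ahead of it and the grasp point (between the pads) lies 2 mm behind it; z points along the fingers, y is the line along which they close (so a half turn about z gives the same grasp; the last joint's range is limited). The gripper opens to 85 mm and grips with 20 to 120 N. Pads are 22 mm wide; open, the fingers measure 114 mm over their backs; the gripper's body (76 mm by 85 mm) begins 54 mm behind the grasp point. The pads swing forward as they close: fully open they stand 13 mm farther back than shut.
Start: joints at [-1.48, 0.527, 1.433, -0, 1.181, -0.178], TCP at [0.166, -0.603, 0.248] pointing down, gripper open.
Joint ranges: [-3.08, 3.08], [-0.75, 2.2], [0.22, 2.44], [-1.43, 4.57], [0, 2.65], [-2.85, 2.85]. Speed limits (rad/s): [2.79, 2.79, 3.14, 3.14, 3.14, 3.14].

INTERFACE

Orientations are given as a unit quaternion [x, y, z, w].
In Python, from station import sense, vision, order gives the robot as it stands.
- The arm moves only by the shell command python3 -m crank 'ROWS' [OPENING] [FORCE]. ROWS is JSON, a list of rows, each an object with "dp": the shift along the world's x, y, z in units of 30 mm (1.0 is 30 mm), a list of three; "angular": the turn, a rotation vector about the world's x, y, z in degrees, a list of three. In form: [{"dp": [dx, dy, dz], "angular": [ax, ay, az]}, ...]. A call has 1 to 20 rows; each row shifts and turns the commanded pose from where the row before left it; what a row does not reach is not made up. A row lasts 1/10 s, in which the tool goes at most 50 mm and 8.59 degrees, less where a joint would pass 70% of its speed; a pose out of reach is approached as far as the arm can. A call is refused whole if a number of a shift passes 1 or a number of a turn 8.59, either way. A call with a gripper value outside its range is refused whole. OPENING is the closure, from 0 (fully open) to 1 (shut), set as the call begins (- or left out, the last holds). The fingers move at their own pace and stop on an object; FORCE is the grip in N (left out, the last holds). Time passes only in rows, so rows that do not move let the fingers close. It gives the time, the measured TCP pose, the force, the opening and the grip force at its end, in the units of the state.
- sense(): the state, without advancing time (a new reading comes with each control period).
- vision.snapshot(name): name is "scene" or "side" or "wrist"; returns a dict with "image" (384x512x3 uint8, blue, green, red), "range_z" (384x512 float32, m along the optical axis (not along the pixel's ray), 0 where there is no reading), "mtx" (3x3 intrinsics, pixels), "pose" (4x4, takes a point from camera to world coordinates); the wrist camera has in their place "mount" (4x4, takes a point from camera to tool coordinates, whose origin is the TCP and whose axes are the flange's). Camera axes: x right, y down, z forward; pixel columns grow to the right and rows downward; lengths in m; the calibration is good to about 2 mm. The wrist camera is an equidistant fisheye: a pixel r from the principal point sees the ray r / f radians off the axis. A picture is of the moment at which its call begins: read the wrist's pose just before it.
- order.sign_off(): hands the job in; it is judged then, once.
The state is a dict: "t": time; "q": joint angles; "qd": joint speeds; "tau": joint torques, N m; "tcp_pos": TCP position; "tool_rot": TCP orientation; "force": force on the tool from outside, world axes, zero at the start; "ft_torque": the same for the moment, N m; "finger_gap": opening from 0.0 (shut) to 1.0 (fully open); "gripper_force": force on a finger pad.
Only numpy, scipy, OpenCV 4.12 (cv2) and the standard library are available. Lean on these libraries where they do the work, as an engineer would, in place of code of your own. Each camera call takes 0.05 s, during which the arm holds its last target. There are 200 camera calls.

TASK

Build the steam bath on the orange hotplate, one part after another from the bottom up: set the brass well block in the middle of its round plate, stand the steel beaker in the block's well, seat the white porcelain dish in the beaker's mouth, and close the dish with the blue cover. Every part must sit level and fully home and be let go before you go on to the next; do not push the other glassware and crockery about.

Things in the scene. Friction and masses are not known exactly. Their poses are not given: they have to be found in the camera images.
- hot_orange_top (a point): Small bench hotplate, a bright orange box 150 x 160 mm, fixed to the bench, with a round dark steel plate 128 mm in diameter on top. The point is the centre of the plate's upper face, 75 mm above the bench; its z axis points up. This is where the steam bath is built.
- hot_white_top (a point): Small bench hotplate, a white box 150 x 160 mm, fixed to the bench, with a round dark steel plate 128 mm in diameter on top. The point is the centre of the plate's upper face, 75 mm above the bench; its z axis points up. Not used.
- block_mid (a point): Yellow brass well block, loose: a round upright cup 66 mm in outer diameter and 30 mm high, walls 4 mm, with a round well 58 mm across and 20 mm deep open at the top (floor of the well 10 mm above the underside). The point is on the axis half-way up, 15 mm above the underside; z up along the axis. About 150 g.
- beaker_mid (a point): Plain stainless steel beaker without handle, loose, upright, mouth up: 52 mm outer diameter, 75 mm high, wall 3 mm (mouth 46 mm inside), lower edge slightly bevelled. It goes into the block's well, its underside then 20 mm below the block's rim. The point is on the axis half-way up, 37.5 mm above the underside; z up. About 110 g.
- dish_mid (a point): White porcelain dish, loose, upright, 38 mm high: the lower 16 mm is a solid tapering foot (32 mm across below, 41 mm above) that plugs into the beaker's mouth; above it an open bowl 22 mm high, 62 mm across at its underside, 66 mm at its rim, wall 4 mm. Seated, the bowl's underside rests on the beaker's rim. The point is on the axis, 19 mm above the foot's underside; z up. 90 g.
- cover_mid (a point): Blue cover with a black knob, loose, knob up, 30 mm high: a round boss 52 mm across, 6 mm high, that fits inside the dish's rim (58 mm inside); above it a disc 72 mm across, 4 mm thick, that rests on the rim; on top a round knob 20 mm in diameter and 20 mm high. It lies on its boss. The point is on the axis, 15 mm above the boss's underside (5 mm above the disc, 5 mm below the knob's middle); z up. 70 g.
- flask_mid (a point): Bystander: greenish conical glass flask, 64 mm across the base, 100 mm high with an orange stopper. The point is on the axis 50 mm above its underside.
- bottle_mid (a point): Bystander: small amber glass bottle with a black cap, 48 mm in diameter, 95 mm high. The point is on the axis half-way up.
- crucible_mid (a point): Bystander: small open terracotta-coloured crucible, 46 mm across the rim, 36 mm high. The point is on the axis half-way up.
- glass_mid (a point): Bystander: clear glass beaker with a bright red foot seen through the glass, 52 mm in diameter, 70 mm high. The point is on the axis half-way up.

How it is judged:
By the outcome, as a careful person would: the job done as asked, in the order asked, and still so for the second after the job is handed in, with the robot touching nothing.
It also fails if it takes over 128 s, if anything falls off the work surface, if the arm or the gripper's body presses on something with over 40 N, if the wrist force passes 120 N, or if a joint passes its speed limit or range.

## Working session

There is one attempt and no reset: what is moved stays moved. The work goes in short steps, Python scripts to look and compute and a shell command to move; the robot and the scene stay as the last step left them, time stands still between calls to the robot, and variables do not carry over. Pictures are saved under pics/ and viewed, at most 14 in all, crops included, and the job is handed in when it is done.

```bash
ls; mkdir -p pics; python3 - <<'E'
from station import sense, vision
import cv2,numpy as np
print(sense())
a=vision.snapshot("scene");b=vision.snapshot("side")
for n,s in (("scene",a),("side",b)):
    cv2.imwrite(f"pics/{n}0.png",s["image"]); np.savez(f"{n}0.npz",**s); print(s["mtx"],s["pose"])
E
```

```text
pics
{'t': 0.0, 'q': array([-1.48051797e+00,  5.28453278e-01,  1.43391641e+00,  1.85726757e-05,
        1.18140129e+00, -1.78483945e-01]), 'qd': array([ 0.00133659, -0.0008358 , -0.00016671, -0.00158576,  0.00107934,
        0.00180988]), 'tau': array([-7.05730326e-04, -4.42352951e+01, -1.78026402e+01, -4.13470389e-04,
        8.44409340e-03, -5.21515886e-06]), 'tcp_pos': array([ 0.1659414 , -0.60185629,  0.24733701]), 'tool_rot': array([ 9.90984318e-01,  1.33973485e-01,  5.65986029e-05, -1.08772726e-03]), 'force': array([ 0.21890129, -0.76209368,  0.61462535]), 'ft_torque': array([-0.02457231, -0.05648243,  0.00567123]), 'gripper_force': 0.0, 'finger_gap': 1.0006539541336328}
[[479.21826224   0.         255.99310372]
 [  0.         479.21826224 191.58326066]
 [  0.           0.           1.        ]] [[ 0.76720085  0.36062266 -0.53042828  1.18643199]
 [ 0.64121767 -0.4111326   0.64792738 -0.77426382]
 [ 0.01558093 -0.83721042 -0.5466589   0.76275518]
 [ 0.          0.          0.          1.        ]]
[[387.91443832   0.         254.71986624]
 [  0.         387.91443832 194.58021962]
 [  0.           0.           1.        ]] [[-0.78907591 -0.37298963  0.48809625  0.10511325]
 [-0.61411407  0.49829194 -0.61202046  0.5229487 ]
 [-0.01493714 -0.78267738 -0.62224835  0.63049446]
 [ 0.          0.          0.          1.        ]]
```

View pics/scene0.png

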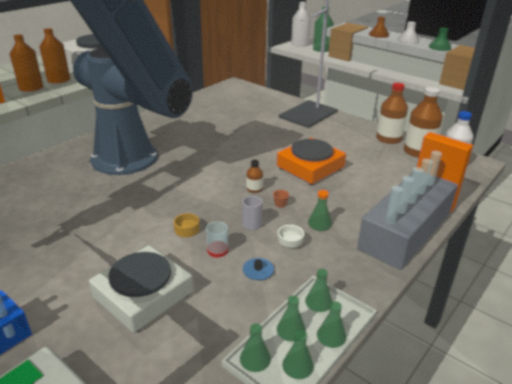

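View pics/side0.png

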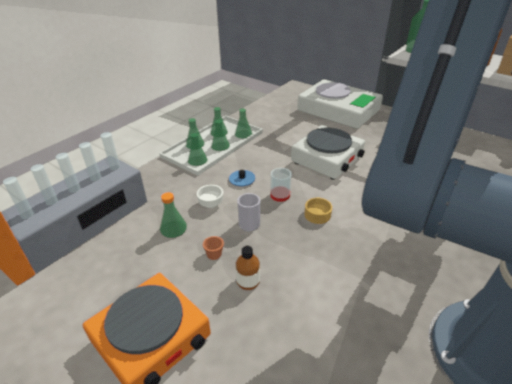

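The scene view shows the block at (187,225), beaker (252,212), dish (290,236), cover (258,268) and orange plate (312,150). In the side view they are at (318,211), (249,212), (210,196), (241,178) and (144,318). Next I'll measure them using the top faces or rims at their known heights in both views.

```bash
cat > meas.py <<'E'
import numpy as np,cv2
def cloud(s,P=None):
    K=s["mtx"];P=s["pose"];d=s["range_z"]
    v,u=np.indices(d.shape)
    c=np.stack([(u-K[0,2])/K[0,0]*d,(v-K[1,2])/K[1,1]*d,d],-1)
    w=c@P[:3,:3].T+P[:3,3]; w[d<=0]=np.nan
    return w
def planepts(s,mask,z):
    """rays of contour of mask onto plane z"""
    K=s["mtx"];P=s["pose"]
    c,_=cv2.findContours(mask.astype(np.uint8),cv2.RETR_EXTERNAL,cv2.CHAIN_APPROX_NONE)
    p=max(c,key=cv2.contourArea)[:,0].astype(float)
    r=np.c_[(p-K[:2,2])/K[0,0],np.ones(len(p))]@P[:3,:3].T
    return p,P[:3,3]+r*((z-P[2,3])/r[:,2])[:,None]
E
python3 - <<'E'
from meas import *
px={"scene":dict(block=(187,225,.03),beaker=(252,212,.075),dish=(290,236,.038),cover=(258,268,.03),plate=(312,150,.075),flask=(320,212,.1),bottle=(255,177,.095),cruc=(281,199,.036),glass=(217,238,.07)),
"side":dict(block=(318,211,.03),beaker=(249,212,.075),dish=(210,196,.038),cover=(241,178,.03),plate=(144,318,.075),flask=(173,215,.1),bottle=(248,268,.095),cruc=(213,248,.036),glass=(281,186,.07))}
for n in px:
    s=dict(np.load(n+"0.npz"));w=cloud(s)
    print(n,"bench z",np.nanmedian(w[250:260,330:340,2]) if n=="scene" else np.nanmedian(w[270:280,300:310,2]))
    for k,(u,v,h) in px[n].items():
        p=w[v,u]
        if not np.isfinite(p).all(): print(k,"nan");continue
        near=(np.hypot(w[...,0]-p[0],w[...,1]-p[1])<(.09 if k=="plate" else .06))
        b=near&(abs(w[...,2]-h)<.006); q=w[b]
        zt=np.nanpercentile(w[near][:,2],98)
        if len(q)<5: print(k,"few",p,zt);continue
        (c,r)=cv2.minEnclosingCircle(q[:,:2].astype(np.float32))
        print(k,np.round(c,4),"r",round(r*1e3,1),"n",len(q),"mid",np.round((q[:,:2].min(0)+q[:,:2].max(0))/2,4),"ztop",round(zt,4))
E
```

```text
scene bench z 0.0010604693208058902
block [ 0.4259 -0.13  ] r 35.9 n 173 mid [ 0.4259 -0.1283] ztop 0.0319
beaker [ 0.5395 -0.002 ] r 27.6 n 123 mid [ 0.5394 -0.0024] ztop 0.0763
dish [ 0.6638 -0.0018] r 34.6 n 187 mid [ 0.6639 -0.0021] ztop 0.04
cover [ 0.6652 -0.1296] r 10.5 n 53 mid [ 0.6661 -0.1299] ztop 0.0299
plate [0.4911 0.339 ] r 66.7 n 717 mid [0.4912 0.3385] ztop 0.0788
flask [0.6729 0.1172] r 14.8 n 74 mid [0.6733 0.1172] ztop 0.1011
bottle [0.4342 0.1324] r 13.2 n 43 mid [0.4345 0.1324] ztop 0.0953
cruc [0.54   0.1208] r 24.9 n 96 mid [0.5393 0.1217] ztop 0.0371
glass [ 0.5434 -0.1339] r 29.6 n 139 mid [ 0.5448 -0.1363] ztop 0.071
side bench z -0.0004545562933038205
block [ 0.4292 -0.1261] r 33.7 n 165 mid [ 0.429  -0.1262] ztop 0.03
beaker [5.412e-01 2.000e-04] r 26.9 n 135 mid [5.41e-01 5.00e-04] ztop 0.0746
dish [ 6.661e-01 -1.000e-04] r 33.8 n 152 mid [ 0.6656 -0.    ] ztop 0.0383
cover [ 0.6677 -0.1262] r 10.5 n 35 mid [ 0.6674 -0.1258] ztop 0.0285
plate [0.4925 0.3419] r 65.1 n 4097 mid [0.4922 0.3421] ztop 0.0765
flask [0.674  0.1205] r 14.8 n 98 mid [0.6747 0.1208] ztop 0.1001
bottle [0.4366 0.1352] r 12.5 n 103 mid [0.4363 0.1358] ztop 0.0945
cruc [0.5423 0.123 ] r 23.5 n 144 mid [0.5419 0.1232] ztop 0.0359
glass [ 0.5468 -0.1335] r 27.6 n 106 mid [ 0.5454 -0.1335] ztop 0.0693
```

Both views agree within 3 mm, and the heights and sizes match the spec. I'll use the averages: block (.427,-.128), beaker (.540,-.001), dish (.665,-.001), cover (.6665,-.128), plate (.492,.340). Next I'll move above the block and check it with the wrist camera.

```bash
python3 -m crank '[{"dp":[0.484,0.878,-0.18],"angular":[0,0,-0.856]},{"dp":[0.484,0.878,-0.18],"angular":[0,0,-0.856]},{"dp":[0.484,0.878,-0.18],"angular":[0,0,-0.856]},{"dp":[0.484,0.878,-0.18],"angular":[0,0,-0.856]},{"dp":[0.484,0.878,-0.18],"angular":[0,0,-0.856]},{"dp":[0.484,0.878,-0.18],"angular":[0,0,-0.856]},{"dp":[0.484,0.878,-0.18],"angular":[0,0,-0.856]},{"dp":[0.484,0.878,-0.18],"angular":[0,0,-0.856]},{"dp":[0.484,0.878,-0.18],"angular":[0,0,-0.856]},{"dp":[0.484,0.878,-0.18],"angular":[0,0,-0.856]},{"dp":[0.484,0.878,-0.18],"angular":[0,0,-0.856]},{"dp":[0.484,0.878,-0.18],"angular":[0,0,-0.856]},{"dp":[0.484,0.878,-0.18],"angular":[0,0,-0.856]},{"dp":[0.484,0.878,-0.18],"angular":[0,0,-0.856]},{"dp":[0.484,0.878,-0.18],"angular":[0,0,-0.856]},{"dp":[0.484,0.878,-0.18],"angular":[0,0,-0.856]},{"dp":[0.484,0.878,-0.18],"angular":[0,0,-0.856]},{"dp":[0.484,0.878,-0.18],"angular":[0,0,-0.856]},{"dp":[0,0,0],"angular":[0,0,0]},{"dp":[0,0,0],"angular":[0,0,0]}]' 0 60
cat > wr.py <<'E'
import sys,numpy as np,cv2
from station import sense,vision
from scipy.spatial.transform import Rotation as R
s0=sense(); s=vision.snapshot("wrist"); name=sys.argv[1]
cv2.imwrite(f"pics/{name}.png",s["image"])
T=np.eye(4);T[:3,:3]=R.from_quat(s0["tool_rot"]).as_matrix();T[:3,3]=s0["tcp_pos"]
s["pose"]=T@s["mount"]
np.savez(name+".npz",**s)
def wcloud(s):
    K=s["mtx"];d=s["range_z"];v,u=np.indices(d.shape)
    x=(u-K[0,2])/K[0,0];y=(v-K[1,2])/K[1,1];r=np.hypot(x,y)+1e-9;t=np.tan(np.minimum(r,1.45))
    c=np.stack([x/r*t*d,y/r*t*d,d],-1);w=c@s["pose"][:3,:3].T+s["pose"][:3,3];w[d<=0]=np.nan;return w
w=wcloud(s)
print("tcp",np.round(s0["tcp_pos"],4),"yaw",R.from_quat(s0["tool_rot"]).as_matrix()[:,1].round(3))
for a in sys.argv[2:]:   # x,y,z,radius
    x,y,z,rr=map(float,a.split(","))
    b=(np.hypot(w[...,0]-x,w[...,1]-y)<rr+.02)&(abs(w[...,2]-z)<.004)
    q=w[b]
    if len(q)<20: print(a,"few",len(q));continue
    vv,uu=np.nonzero(b)
    c,r=cv2.minEnclosingCircle(q[:,:2].astype(np.float32))
    print(a,"c",np.round(c,4),"r",round(r*1e3,1),"mid",((q[:,:2].min(0)+q[:,:2].max(0))/2).round(4),"z",np.median(q[:,2]).round(4),"n",len(q),"px",uu.min(),uu.max(),vv.min(),vv.max())
E
python3 wr.py w1 .427,-.128,.03,.033 .5403,-.0009,.075,.026
```

```text
t: 2.1
tcp_pos: [0.4273, -0.128, 0.1509]
tool_rot: [1.0, 0.001, -0.0, -0.0]
force: [0.0, -0.3, -0.8]
finger_gap: 1.0
gripper_force: 0.0
tcp [ 0.4273 -0.128   0.1509] yaw [ 0.002 -1.    -0.   ]
.427,-.128,.03,.033 c [ 0.4277 -0.1276] r 32.8 mid [ 0.4275 -0.1276] z 0.0291 n 1026 px 218 290 154 224
.5403,-.0009,.075,.026 c [ 0.5405 -0.0019] r 26.6 mid [ 0.5401 -0.0019] z 0.0741 n 868 px 58 115 33 100
```

The wrist view agrees to 0.5 mm. Next I'll descend and grip.

```bash
python3 -m crank '[{"dp":[0,0,-0.75],"angular":[0,0,0]},{"dp":[0,0,-0.75],"angular":[0,0,0]},{"dp":[0,0,-0.75],"angular":[0,0,0]},{"dp":[0,0,-0.75],"angular":[0,0,0]},{"dp":[0,0,-0.75],"angular":[0,0,0]},{"dp":[0,0,-0.4],"angular":[0,0,0]},{"dp":[0,0,-0.35],"angular":[0,0,0]},{"dp":[0,0,0],"angular":[0,0,0]},{"dp":[0,0,0],"angular":[0,0,0]}]' 0 60
python3 -m crank '[{"dp":[0,0,0],"angular":[0,0,0]},{"dp":[0,0,0],"angular":[0,0,0]},{"dp":[0,0,0],"angular":[0,0,0]},{"dp":[0,0,0],"angular":[0,0,0]},{"dp":[0,0,0],"angular":[0,0,0]},{"dp":[0,0,0],"angular":[0,0,0]},{"dp":[0,0,0],"angular":[0,0,0]},{"dp":[0,0,0],"angular":[0,0,0]}]' 1 50
```

```text
t: 3.05
tcp_pos: [0.4274, -0.1291, 0.0163]
tool_rot: [1.0, -0.001, 0.0, 0.0]
force: [0.3, 0.1, -0.7]
finger_gap: 1.002
gripper_force: 0.0
t: 3.85
tcp_pos: [0.4276, -0.1287, 0.0173]
tool_rot: [1.0, 0.0, 0.001, 0.001]
force: [-1.3, -1.0, 5.8]
finger_gap: 0.747
gripper_force: 54.4
```

```bash
python3 -m crank '[{"dp":[0,0,0.3],"angular":[0,0,0]},{"dp":[0,0,0.7],"angular":[0,0,0]},{"dp":[0,0,0.8],"angular":[0,0,0]},{"dp":[0,0,0.8],"angular":[0,0,0]},{"dp":[0,0,0.8],"angular":[0,0,0]},{"dp":[0,0,0.8],"angular":[0,0,0]},{"dp":[0,0,0.6],"angular":[0,0,0]},{"dp":[0,0,0.2],"angular":[0,0,0]},{"dp":[0,0,0],"angular":[0,0,0]}]'
python3 -m crank '[{"dp":[0.03,0.23,0],"angular":[0,0,0]},{"dp":[0.07,0.5,0],"angular":[0,0,0]},{"dp":[0.12,0.9,0],"angular":[0,0,0]},{"dp":[0.13,1,0],"angular":[0,0,0]},{"dp":[0.14,1,0],"angular":[0,0,0]},{"dp":[0.14,1,0],"angular":[0,0,0]},{"dp":[0.14,1,0],"angular":[0,0,0]},{"dp":[0.14,1,0],"angular":[0,0,0]},{"dp":[0.14,1,0],"angular":[0,0,0]},{"dp":[0.14,1,0],"angular":[0,0,0]},{"dp":[0.14,1,0],"angular":[0,0,0]},{"dp":[0.14,1,0],"angular":[0,0,0]},{"dp":[0.14,1,0],"angular":[0,0,0]},{"dp":[0.14,1,0],"angular":[0,0,0]},{"dp":[0.14,1,0],"angular":[0,0,0]},{"dp":[0.14,1,0],"angular":[0,0,0]},{"dp":[0.1,0.7,0],"angular":[0,0,0]},{"dp":[0.05,0.3,0],"angular":[0,0,0]},{"dp":[0,0,0],"angular":[0,0,0]},{"dp":[0,0,0],"angular":[0,0,0]}]'
python3 wr.py w2 .492,.340,.075,.064
```

```text
t: 4.75
tcp_pos: [0.4276, -0.1284, 0.1672]
tool_rot: [1.0, 0.0, 0.001, 0.001]
force: [-0.1, -0.2, -1.8]
finger_gap: 0.745
gripper_force: 55.7
t: 6.75
tcp_pos: [0.4918, 0.3396, 0.1651]
tool_rot: [1.0, -0.0, -0.001, 0.001]
force: [0.4, -0.7, -1.1]
finger_gap: 0.747
gripper_force: 55.7
tcp [0.4918 0.3396 0.1651] yaw [-0.    -1.     0.002]
.492,.340,.075,.064 c [0.4907 0.3408] r 64.2 mid [0.5053 0.3404] z 0.0744 n 11917 px 174 332 123 242
```

View pics/w2.png

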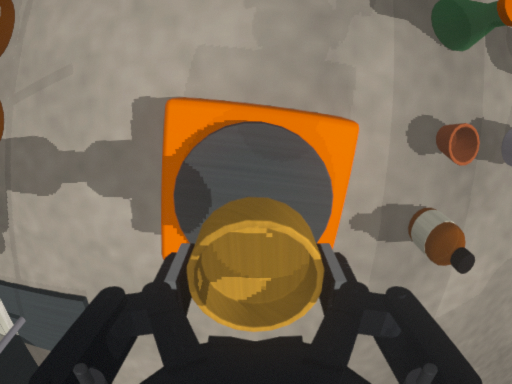

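The wrist picture shows the block held level at (257,275), with the plate centred at (254,190), so it's aligned to about 1 mm. Lowering now.

```bash
python3 -m crank '[{"dp":[0,0.03,-0.4],"angular":[0,0,0]},{"dp":[0,0,-0.6],"angular":[0,0,0]},{"dp":[0,0,-0.6],"angular":[0,0,0]},{"dp":[0,0,-0.4],"angular":[0,0,0]},{"dp":[0,0,-0.2],"angular":[0,0,0]},{"dp":[0,0,-0.1],"angular":[0,0,0]},{"dp":[0,0,-0.05],"angular":[0,0,0]},{"dp":[0,0,-0.05],"angular":[0,0,0]},{"dp":[0,0,0],"angular":[0,0,0]},{"dp":[0,0,0],"angular":[0,0,0]}]'
```

```text
t: 7.8
tcp_pos: [0.493, 0.3416, 0.0946]
tool_rot: [1.0, -0.0, 0.0, -0.0]
force: [-0.0, -0.6, -0.7]
finger_gap: 0.746
gripper_force: 55.7
```

```bash
python3 -m crank '[{"dp":[-0.02,-0.02,-0.04],"angular":[0,0,0]},{"dp":[0,0,-0.03],"angular":[0,0,0]},{"dp":[0,0,0],"angular":[0,0,0]},{"dp":[0,0,0],"angular":[0,0,0]}]'
python3 -c "
from station import sense
s=sense();print(s['tcp_pos'],s['force'])"
python3 -m crank '[{"dp":[0,0,-0.03],"angular":[0,0,0]},{"dp":[0,0,0],"angular":[0,0,0]},{"dp":[0,0,0],"angular":[0,0,0]}]'
```

```text
t: 8.2
tcp_pos: [0.4921, 0.3408, 0.0924]
tool_rot: [1.0, -0.0, 0.0, 0.0]
force: [-1.2, -1.1, 3.2]
finger_gap: 0.742
gripper_force: 56.0
[0.49210108 0.34079119 0.09238602] [-1.17599019 -1.05488861  3.23012405]
t: 8.5
tcp_pos: [0.4921, 0.3408, 0.0924]
tool_rot: [1.0, 0.0, 0.0, 0.0]
force: [-2.5, -1.3, 7.1]
finger_gap: 0.742
gripper_force: 56.8
```

```bash
python3 -m crank '[{"dp":[0,0,0],"angular":[0,0,0]},{"dp":[0,0,0],"angular":[0,0,0]},{"dp":[0,0,0],"angular":[0,0,0]},{"dp":[0,0,0],"angular":[0,0,0]},{"dp":[0,0,0],"angular":[0,0,0]},{"dp":[0,0,0.2],"angular":[0,0,0]},{"dp":[0,0,0.5],"angular":[0,0,0]},{"dp":[0,0,0.8],"angular":[0,0,0]},{"dp":[0,0,0.8],"angular":[0,0,0]},{"dp":[0,0,0.8],"angular":[0,0,0]},{"dp":[0,0,0.4],"angular":[0,0,0]},{"dp":[0,0,0],"angular":[0,0,0]}]' 0
python3 wr.py w3 .492,.3405,.105,.033 .492,.3405,.075,.064
python3 -m crank '[{"dp":[0.06,-0.4,0],"angular":[0,0,0]},{"dp":[0.1,-0.7,0],"angular":[0,0,0]},{"dp":[0.14,-1,0],"angular":[0,0,0]},{"dp":[0.14,-1,0],"angular":[0,0,0]},{"dp":[0.14,-1,0],"angular":[0,0,0]},{"dp":[0.14,-1,0],"angular":[0,0,0]},{"dp":[0.14,-1,0],"angular":[0,0,0]},{"dp":[0.14,-1,0],"angular":[0,0,0]},{"dp":[0.14,-1,0],"angular":[0,0,0]},{"dp":[0.14,-1,0],"angular":[0,0,0]},{"dp":[0.14,-1,0],"angular":[0,0,0]},{"dp":[0.1,-0.8,0],"angular":[0,0,0]},{"dp":[0.09,-0.5,0],"angular":[0,0,0]},{"dp":[0,0,0],"angular":[0,0,0]},{"dp":[0,0,0],"angular":[0,0,0]}]'
python3 wr.py w4 .5403,-.0015,.075,.026 .665,-.001,.038,.033
```

```text
t: 9.7
tcp_pos: [0.4933, 0.3413, 0.1982]
tool_rot: [1.0, -0.0, 0.002, -0.001]
force: [0.0, 0.2, -0.3]
finger_gap: 0.999
gripper_force: 0.0
tcp [0.4933 0.3413 0.1982] yaw [-0.    -1.    -0.002]
.492,.3405,.105,.033 c [0.4923 0.3404] r 32.8 mid [0.4925 0.3406] z 0.1042 n 1251 px 215 296 163 240
.492,.3405,.075,.064 c [0.4911 0.3411] r 64.2 mid [0.491  0.3408] z 0.0744 n 9482 px 185 325 121 255
t: 11.25
tcp_pos: [0.5398, -0.0009, 0.1954]
tool_rot: [1.0, -0.0, -0.001, -0.0]
force: [-0.5, -0.1, -0.7]
finger_gap: 1.001
gripper_force: 0.0
tcp [ 0.5398 -0.0009  0.1954] yaw [-0.001 -1.    -0.001]
.5403,-.0015,.075,.026 c [ 0.5403 -0.0011] r 25.7 mid [ 0.5403 -0.001 ] z 0.0742 n 612 px 226 283 162 217
.665,-.001,.038,.033 c [ 0.6647 -0.0014] r 32.9 mid [ 0.6651 -0.0011] z 0.0373 n 897 px 220 289 18 84
```

View pics/w3.png

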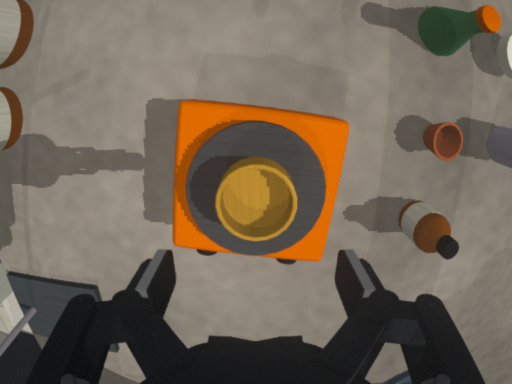

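The block sits level on the plate at (256,203) in the picture, within about 1.3 mm of the centre. Now I'll grip the beaker.

```bash
python3 -m crank '[{"dp":[0,0,-0.4],"angular":[0,0,0]},{"dp":[0,0,-0.8],"angular":[0,0,0]},{"dp":[0,0,-0.8],"angular":[0,0,0]},{"dp":[0,0,-0.8],"angular":[0,0,0]},{"dp":[0,0,-0.8],"angular":[0,0,0]},{"dp":[0,0,-0.8],"angular":[0,0,0]},{"dp":[0,0,-0.38],"angular":[0,0,0]},{"dp":[0,0,0],"angular":[0,0,0]},{"dp":[0,0,0],"angular":[0,0,0]}]' 0 40
python3 -m crank '[{"dp":[0,0,0],"angular":[0,0,0]},{"dp":[0,0,0],"angular":[0,0,0]},{"dp":[0,0,0],"angular":[0,0,0]},{"dp":[0,0,0],"angular":[0,0,0]},{"dp":[0,0,0],"angular":[0,0,0]},{"dp":[0,0,0],"angular":[0,0,0]},{"dp":[0,0,0],"angular":[0,0,0]},{"dp":[0,0,0],"angular":[0,0,0]},{"dp":[0,0,0],"angular":[0,0,0]}]' 1 40
python3 -m crank '[{"dp":[0,0,0.3],"angular":[0,0,0]},{"dp":[0,0,0.7],"angular":[0,0,0]},{"dp":[0,0,0.8],"angular":[0,0,0]},{"dp":[0,0,0.8],"angular":[0,0,0]},{"dp":[0,0,0.8],"angular":[0,0,0]},{"dp":[0,0,0.8],"angular":[0,0,0]},{"dp":[0,0,0.5],"angular":[0,0,0]},{"dp":[0,0,0.3],"angular":[0,0,0]},{"dp":[0,0,0],"angular":[0,0,0]}]'
```

```text
t: 12.2
tcp_pos: [0.5406, -0.0008, 0.0529]
tool_rot: [1.0, 0.0, 0.0, -0.0]
force: [0.7, 0.2, 0.6]
finger_gap: 0.996
gripper_force: 0.0
t: 13.1
tcp_pos: [0.5412, -0.0013, 0.0539]
tool_rot: [1.0, -0.0, 0.001, 0.0]
force: [-0.0, 1.2, 6.9]
finger_gap: 0.589
gripper_force: 42.0
t: 14.0
tcp_pos: [0.5409, -0.0013, 0.204]
tool_rot: [1.0, -0.0, 0.001, 0.0]
force: [0.7, -0.2, -1.1]
finger_gap: 0.588
gripper_force: 41.9
```

```bash
python3 -m crank '[{"dp":[-0.05,0.38,0],"angular":[0,0,0]},{"dp":[-0.1,0.7,0],"angular":[0,0,0]},{"dp":[-0.14,1,0],"angular":[0,0,0]},{"dp":[-0.14,1,0],"angular":[0,0,0]},{"dp":[-0.14,1,0],"angular":[0,0,0]},{"dp":[-0.14,1,0],"angular":[0,0,0]},{"dp":[-0.14,1,0],"angular":[0,0,0]},{"dp":[-0.14,1,0],"angular":[0,0,0]},{"dp":[-0.14,1,0],"angular":[0,0,0]},{"dp":[-0.14,1,0],"angular":[0,0,0]},{"dp":[-0.14,1,0],"angular":[0,0,0]},{"dp":[-0.1,0.8,0],"angular":[0,0,0]},{"dp":[-0.09,0.5,0],"angular":[0,0,0]},{"dp":[0,0,0],"angular":[0,0,0]},{"dp":[0,0,0],"angular":[0,0,0]}]'
python3 wr.py w5 .492,.3405,.105,.033 .492,.3405,.075,.064 .492,.3405,.226,.026
python3 - <<'E'
from station import vision
import numpy as np,cv2
from meas import *
for n in("scene","side"):
    s=vision.snapshot(n);w=cloud(s);print(n)
    for z,rr in((.105,.033),(.226,.026)):
        b=(np.hypot(w[...,0]-.492,w[...,1]-.3405)<rr+.012)&(abs(w[...,2]-z)<.005);q=w[b]
        if len(q)>10: print(z,cv2.minEnclosingCircle(q[:,:2].astype(np.float32)),len(q))
    cv2.imwrite(f"pics/{n}5.png",s["image"])
E
```

```text
t: 15.5
tcp_pos: [0.4918, 0.3397, 0.2019]
tool_rot: [1.0, 0.0, -0.001, 0.001]
force: [0.1, -0.2, -1.4]
finger_gap: 0.587
gripper_force: 41.9
tcp [0.4918 0.3397 0.2019] yaw [ 0.001 -1.     0.001]
.492,.3405,.105,.033 c [0.4923 0.3404] r 32.7 mid [0.503  0.3406] z 0.1042 n 744 px 213 293 160 213
.492,.3405,.075,.064 c [0.4912 0.3407] r 64.0 mid [0.4993 0.341 ] z 0.0744 n 7785 px 184 322 118 236
.492,.3405,.226,.026 c [0.4977 0.3399] r 45.1 mid [0.491  0.3399] z 0.2229 n 2139 px 149 359 246 335
scene
0.105 ((0.4905271828174591, 0.34090837836265564), 0.03650927171111107) 107
0.226 ((0.492598295211792, 0.3401459753513336), 0.037598900496959686) 62
side
0.105 ((0.49391061067581177, 0.3418548107147217), 0.03383250534534454) 280
0.226 ((0.4879142642021179, 0.34085026383399963), 0.03722872957587242) 268
```

View pics/w5.png

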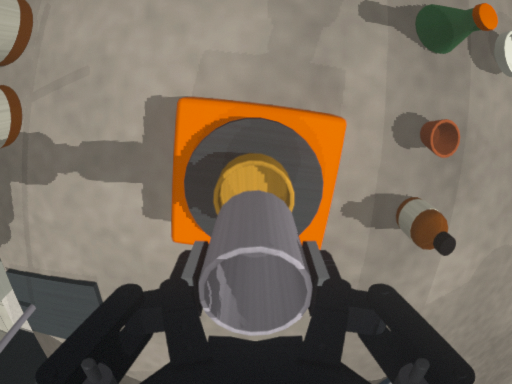

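The beaker is upright at (255,285), above the well at (254,185), and aligned to about 1 mm. Lowering slowly.

```bash
python3 -m crank '[{"dp":[0,0,-0.4],"angular":[0,0,0]},{"dp":[0,0,-0.5],"angular":[0,0,0]},{"dp":[0,0,-0.4],"angular":[0,0,0]},{"dp":[0,0,-0.15],"angular":[0,0,0]},{"dp":[0,0,-0.1],"angular":[0,0,0]},{"dp":[0,0,-0.1],"angular":[0,0,0]},{"dp":[0,0,-0.1],"angular":[0,0,0]},{"dp":[0,0,0],"angular":[0,0,0]}]'
python3 -m crank '[{"dp":[0,0,-0.1],"angular":[0,0,0]},{"dp":[0,0,-0.1],"angular":[0,0,0]},{"dp":[0,0,-0.1],"angular":[0,0,0]},{"dp":[0,0,-0.05],"angular":[0,0,0]},{"dp":[0,0,0],"angular":[0,0,0]},{"dp":[0,0,0],"angular":[0,0,0]}]'
```

```text
t: 16.45
tcp_pos: [0.4924, 0.3402, 0.1501]
tool_rot: [1.0, -0.0, -0.0, 0.0]
force: [0.1, 0.5, -1.2]
finger_gap: 0.586
gripper_force: 41.9
t: 17.05
tcp_pos: [0.4925, 0.3402, 0.1397]
tool_rot: [1.0, -0.0, -0.0, -0.0]
force: [0.8, -0.1, -1.2]
finger_gap: 0.588
gripper_force: 41.9
```

```bash
python3 -m crank '[{"dp":[0,0,-0.04],"angular":[0,0,0]},{"dp":[0,0,-0.03],"angular":[0,0,0]},{"dp":[0,0,0],"angular":[0,0,0]},{"dp":[0,0,0],"angular":[0,0,0]}]'
python3 -m crank '[{"dp":[0,0,-0.03],"angular":[0,0,0]},{"dp":[0,0,0],"angular":[0,0,0]},{"dp":[0,0,0],"angular":[0,0,0]}]'
```

```text
t: 17.45
tcp_pos: [0.4927, 0.3403, 0.1389]
tool_rot: [1.0, 0.0, 0.001, -0.0]
force: [-1.5, 0.1, 5.7]
finger_gap: 0.59
gripper_force: 42.4
t: 17.75
tcp_pos: [0.4927, 0.3403, 0.1389]
tool_rot: [1.0, 0.0, 0.001, -0.0]
force: [-2.2, -0.6, 10.0]
finger_gap: 0.584
gripper_force: 43.0
```

```bash
python3 -m crank '[{"dp":[0,0,0],"angular":[0,0,0]},{"dp":[0,0,0],"angular":[0,0,0]},{"dp":[0,0,0],"angular":[0,0,0]},{"dp":[0,0,0],"angular":[0,0,0]},{"dp":[0,0,0],"angular":[0,0,0]},{"dp":[0,0,0.2],"angular":[0,0,0]},{"dp":[0,0,0.5],"angular":[0,0,0]},{"dp":[0,0,0.8],"angular":[0,0,0]},{"dp":[0,0,0.8],"angular":[0,0,0]},{"dp":[0,0,0.8],"angular":[0,0,0]},{"dp":[0,0,0.4],"angular":[0,0,0]},{"dp":[0,0,0],"angular":[0,0,0]}]' 0
python3 wr.py w6 .492,.3405,.16,.026 .492,.3405,.105,.033
python3 -m crank '[{"dp":[0.2,-0.38,0],"angular":[0,0,0]},{"dp":[0.35,-0.7,0],"angular":[0,0,0]},{"dp":[0.5,-1,0],"angular":[0,0,0]},{"dp":[0.5,-1,0],"angular":[0,0,0]},{"dp":[0.5,-1,0],"angular":[0,0,0]},{"dp":[0.5,-1,0],"angular":[0,0,0]},{"dp":[0.5,-1,0],"angular":[0,0,0]},{"dp":[0.5,-1,0],"angular":[0,0,0]},{"dp":[0.5,-1,0],"angular":[0,0,0]},{"dp":[0.5,-1,0],"angular":[0,0,0]},{"dp":[0.5,-1,0],"angular":[0,0,0]},{"dp":[0.4,-0.8,0],"angular":[0,0,0]},{"dp":[0.3,-0.5,0],"angular":[0,0,0]},{"dp":[0,0,0],"angular":[0,0,0]},{"dp":[0,0,0],"angular":[0,0,0]}]'
python3 wr.py w7 .665,-.001,.038,.033 .6665,-.128,.03,.01
```

```text
t: 18.95
tcp_pos: [0.4935, 0.3407, 0.2439]
tool_rot: [1.0, -0.0, 0.002, -0.001]
force: [0.0, -0.2, 0.3]
finger_gap: 1.004
gripper_force: 0.0
tcp [0.4935 0.3407 0.2439] yaw [-0.    -1.    -0.002]
.492,.3405,.16,.026 c [0.4924 0.3404] r 26.4 mid [0.4924 0.3399] z 0.159 n 854 px 223 288 175 239
.492,.3405,.105,.033 c [0.4926 0.3404] r 32.5 mid [0.4971 0.3404] z 0.1044 n 776 px 221 289 152 211
t: 20.5
tcp_pos: [0.6641, -0.0009, 0.2407]
tool_rot: [1.0, -0.0, -0.001, -0.001]
force: [-0.2, 0.7, -0.2]
finger_gap: 0.998
gripper_force: 0.0
tcp [ 0.6641 -0.0009  0.2407] yaw [-0.001 -1.    -0.001]
.665,-.001,.038,.033 c [ 0.6654 -0.0013] r 32.5 mid [ 0.6655 -0.0013] z 0.0372 n 607 px 227 283 139 193
.6665,-.128,.03,.01 c [ 0.6674 -0.1281] r 10.0 mid [ 0.6674 -0.1279] z 0.0294 n 188 px 352 366 157 172
```

View pics/w6.png

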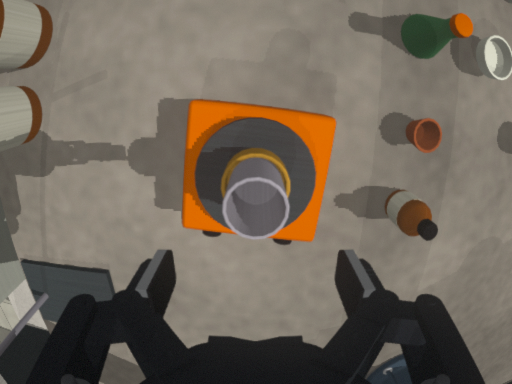

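The beaker stands upright in the well, with its mouth at (256,208). Its rim reads z .159 against .160 nominal, so it is home. Now the dish.

```bash
python3 -m crank '[{"dp":[0.02,0,-0.45],"angular":[0,0,0]},{"dp":[0,0,-0.9],"angular":[0,0,0]},{"dp":[0,0,-0.9],"angular":[0,0,0]},{"dp":[0,0,-0.9],"angular":[0,0,0]},{"dp":[0,0,-0.9],"angular":[0,0,0]},{"dp":[0,0,-0.9],"angular":[0,0,0]},{"dp":[0,0,-0.8],"angular":[0,0,0]},{"dp":[0,0,-0.7],"angular":[0,0,0]},{"dp":[0,0,-0.4],"angular":[0,0,0]},{"dp":[0,0,-0.2],"angular":[0,0,0]},{"dp":[0,0,0],"angular":[0,0,0]},{"dp":[0,0,0],"angular":[0,0,0]}]' 0 40
python3 -m crank '[{"dp":[0,0,0],"angular":[0,0,0]},{"dp":[0,0,0],"angular":[0,0,0]},{"dp":[0,0,0],"angular":[0,0,0]},{"dp":[0,0,0],"angular":[0,0,0]},{"dp":[0,0,0],"angular":[0,0,0]},{"dp":[0,0,0],"angular":[0,0,0]},{"dp":[0,0,0],"angular":[0,0,0]},{"dp":[0,0,0],"angular":[0,0,0]},{"dp":[0,0,0],"angular":[0,0,0]}]' 1 40
python3 -m crank '[{"dp":[0,0,0.3],"angular":[0,0,0]},{"dp":[0,0,0.5],"angular":[0,0,0]},{"dp":[0,0,0.7],"angular":[0,0,0]},{"dp":[0,0,0.9],"angular":[0,0,0]},{"dp":[0,0,0.9],"angular":[0,0,0]},{"dp":[0,0,0.9],"angular":[0,0,0]},{"dp":[0,0,0.9],"angular":[0,0,0]},{"dp":[0,0,0.7],"angular":[0,0,0]},{"dp":[0,0,0.2],"angular":[0,0,0]},{"dp":[0,0,0],"angular":[0,0,0]},{"dp":[0,0,0],"angular":[0,0,0]}]'
```

```text
t: 21.75
tcp_pos: [0.6662, -0.001, 0.0311]
tool_rot: [1.0, 0.0, 0.001, 0.0]
force: [-0.2, -0.7, 0.2]
finger_gap: 1.006
gripper_force: 0.0
t: 22.65
tcp_pos: [0.6664, -0.0013, 0.0321]
tool_rot: [1.0, -0.0, 0.001, 0.0]
force: [-1.2, 0.1, 5.8]
finger_gap: 0.741
gripper_force: 43.5
t: 23.75
tcp_pos: [0.6648, -0.0011, 0.2094]
tool_rot: [1.0, -0.0, -0.001, -0.0]
force: [-0.1, 0.8, -0.4]
finger_gap: 0.742
gripper_force: 44.1
```

```bash
python3 -m crank '[{"dp":[-0.2,0.38,0],"angular":[0,0,0]},{"dp":[-0.35,0.7,0],"angular":[0,0,0]},{"dp":[-0.5,1,0],"angular":[0,0,0]},{"dp":[-0.5,1,0],"angular":[0,0,0]},{"dp":[-0.5,1,0],"angular":[0,0,0]},{"dp":[-0.5,1,0],"angular":[0,0,0]},{"dp":[-0.5,1,0],"angular":[0,0,0]},{"dp":[-0.5,1,0],"angular":[0,0,0]},{"dp":[-0.5,1,0],"angular":[0,0,0]},{"dp":[-0.5,1,0],"angular":[0,0,0]},{"dp":[-0.5,1,0],"angular":[0,0,0]},{"dp":[-0.4,0.8,0],"angular":[0,0,0]},{"dp":[-0.3,0.5,0],"angular":[0,0,0]},{"dp":[0,0,0],"angular":[0,0,0]},{"dp":[0,0,0],"angular":[0,0,0]}]'
python3 wr.py w8 .4925,.3405,.16,.026 .4925,.3405,.216,.033
python3 - <<'E'
from station import vision
import cv2
s=vision.snapshot("side");cv2.imwrite("pics/side8.png",cv2.resize(s["image"][200:384,40:285],None,fx=2.4,fy=2.4))
E
```

```text
t: 25.25
tcp_pos: [0.4924, 0.3402, 0.2099]
tool_rot: [1.0, 0.001, -0.0, 0.0]
force: [-0.5, 0.6, -1.4]
finger_gap: 0.742
gripper_force: 44.1
tcp [0.4924 0.3402 0.2099] yaw [ 0.001 -1.     0.001]
.4925,.3405,.16,.026 c [0.5004 0.3407] r 24.4 mid [0.5085 0.3407] z 0.1591 n 484 px 216 291 187 217
.4925,.3405,.216,.033 c [0.4981 0.3397] r 45.6 mid [0.491  0.3397] z 0.2149 n 3714 px 161 349 214 324
```

View pics/w8.png

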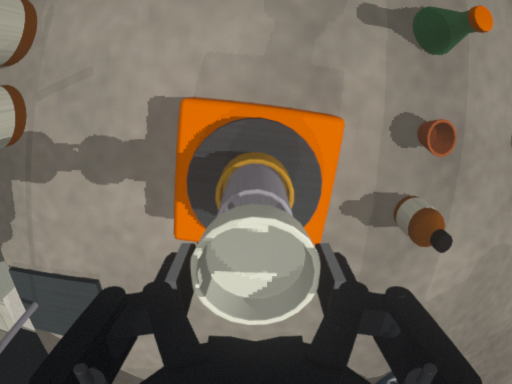

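View pics/side8.png

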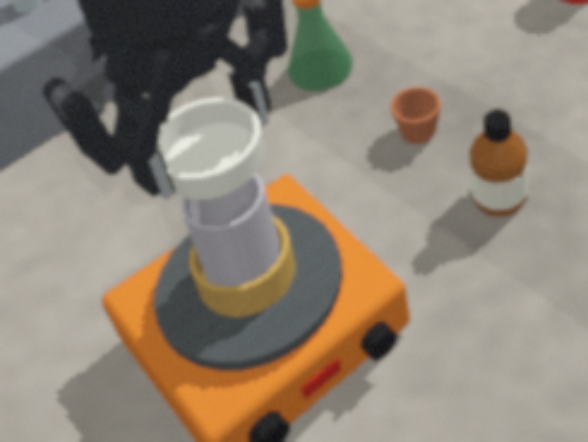

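The wrist view shows the dish level at (257,270), above the beaker mouth. The side crop shows it centred over the mouth at (225,200). Lowering.

```bash
python3 -m crank '[{"dp":[0,0,-0.2],"angular":[0,0,0]},{"dp":[0,0,-0.3],"angular":[0,0,0]},{"dp":[0,0,-0.2],"angular":[0,0,0]},{"dp":[0,0,-0.1],"angular":[0,0,0]},{"dp":[0,0,-0.1],"angular":[0,0,0]},{"dp":[0,0,-0.1],"angular":[0,0,0]},{"dp":[0,0,0],"angular":[0,0,0]},{"dp":[0,0,0],"angular":[0,0,0]}]'
python3 -m crank '[{"dp":[0,0,-0.06],"angular":[0,0,0]},{"dp":[0,0,-0.05],"angular":[0,0,0]},{"dp":[0,0,0],"angular":[0,0,0]},{"dp":[0,0,0],"angular":[0,0,0]}]'
```

```text
t: 26.15
tcp_pos: [0.4931, 0.3403, 0.1803]
tool_rot: [1.0, -0.0, 0.0, -0.0]
force: [0.2, -0.2, -0.7]
finger_gap: 0.741
gripper_force: 44.1
t: 26.55
tcp_pos: [0.4931, 0.3402, 0.1769]
tool_rot: [1.0, -0.0, -0.0, 0.0]
force: [0.2, 0.4, -0.9]
finger_gap: 0.744
gripper_force: 44.1
```

```bash
python3 -m crank '[{"dp":[0,0,-0.03],"angular":[0,0,0]},{"dp":[0,0,0],"angular":[0,0,0]},{"dp":[0,0,0],"angular":[0,0,0]}]'
python3 -m crank '[{"dp":[0,0,-0.03],"angular":[0,0,0]},{"dp":[0,0,0],"angular":[0,0,0]},{"dp":[0,0,0],"angular":[0,0,0]}]'
```

```text
t: 26.85
tcp_pos: [0.4932, 0.3403, 0.1762]
tool_rot: [1.0, -0.0, 0.0, -0.0]
force: [0.1, 0.4, 0.9]
finger_gap: 0.743
gripper_force: 44.2
t: 27.15
tcp_pos: [0.4933, 0.3403, 0.1761]
tool_rot: [1.0, -0.0, 0.0, -0.0]
force: [-1.8, -0.5, 5.4]
finger_gap: 0.739
gripper_force: 44.5
```

```bash
python3 -m crank '[{"dp":[0,0,0],"angular":[0,0,0]},{"dp":[0,0,0],"angular":[0,0,0]},{"dp":[0,0,0],"angular":[0,0,0]},{"dp":[0,0,0],"angular":[0,0,0]},{"dp":[0,0,0],"angular":[0,0,0]},{"dp":[0,0,0.2],"angular":[0,0,0]},{"dp":[0,0,0.5],"angular":[0,0,0]},{"dp":[0,0,0.8],"angular":[0,0,0]},{"dp":[0,0,0.8],"angular":[0,0,0]},{"dp":[0,0,0.8],"angular":[0,0,0]},{"dp":[0,0,0.4],"angular":[0,0,0]},{"dp":[0,0,0],"angular":[0,0,0]}]' 0
python3 wr.py w9 .4925,.3405,.182,.033 .4925,.3405,.105,.033
python3 -m crank '[{"dp":[0.1,-0.3,0],"angular":[0,0,0]},{"dp":[0.25,-0.68,0],"angular":[0,0,0]},{"dp":[0.36,-1,0],"angular":[0,0,0]},{"dp":[0.36,-1,0],"angular":[0,0,0]},{"dp":[0.36,-1,0],"angular":[0,0,0]},{"dp":[0.36,-1,0],"angular":[0,0,0]},{"dp":[0.36,-1,0],"angular":[0,0,0]},{"dp":[0.36,-1,0],"angular":[0,0,0]},{"dp":[0.36,-1,-0.2],"angular":[0,0,0]},{"dp":[0.36,-1,-0.5],"angular":[0,0,0]},{"dp":[0.36,-1,-0.5],"angular":[0,0,0]},{"dp":[0.38,-1,-0.5],"angular":[0,0,0]},{"dp":[0.38,-1,-0.5],"angular":[0,0,0]},{"dp":[0.38,-1,-0.5],"angular":[0,0,0]},{"dp":[0.38,-1,-0.5],"angular":[0,0,0]},{"dp":[0.38,-1,-0.5],"angular":[0,0,0]},{"dp":[0.28,-0.4,-0.3],"angular":[0,0,0]},{"dp":[0.1,-0.24,0],"angular":[0,0,0]},{"dp":[0,0,0],"angular":[0,0,0]},{"dp":[0,0,0],"angular":[0,0,0]}]' 0.4
python3 wr.py w10 .6667,-.128,.03,.01 .6667,-.128,.010,.036
```

```text
t: 28.35
tcp_pos: [0.4941, 0.3407, 0.2823]
tool_rot: [1.0, -0.0, 0.002, -0.001]
force: [-0.3, -0.7, 0.6]
finger_gap: 1.001
gripper_force: 0.0
tcp [0.4941 0.3407 0.2823] yaw [-0.    -1.    -0.002]
.4925,.3405,.182,.033 c [0.492  0.3397] r 32.6 mid [0.4921 0.3399] z 0.1811 n 1182 px 216 295 163 237
.4925,.3405,.105,.033 c [0.4942 0.3405] r 32.1 mid [0.5085 0.3405] z 0.1044 n 395 px 225 285 146 177
t: 30.4
tcp_pos: [0.669, -0.1272, 0.1606]
tool_rot: [1.0, 0.0, -0.0, -0.0]
force: [-0.3, -0.5, -0.3]
finger_gap: 0.603
gripper_force: 0.0
tcp [ 0.669  -0.1272  0.1606] yaw [ 0.001 -1.    -0.   ]
.6667,-.128,.03,.01 c [ 0.6675 -0.128 ] r 9.9 mid [ 0.6677 -0.1282] z 0.0291 n 350 px 245 266 178 199
.6667,-.128,.010,.036 c [ 0.6669 -0.128 ] r 36.1 mid [ 0.6668 -0.1286] z 0.0094 n 3552 px 220 292 147 217
```

View pics/w9.png

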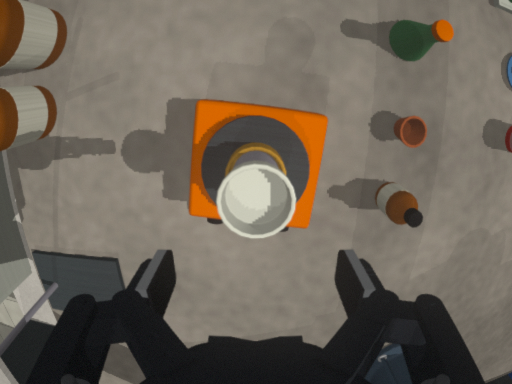

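View pics/w10.png

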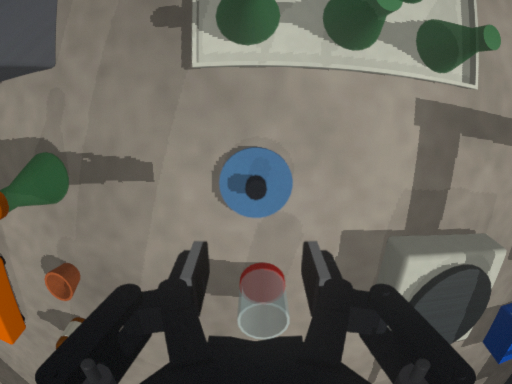

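The dish rim reads z .181 at (.492,.340), so it is home and level, at (256,200) in w9. The cover knob is at (256,187) in w10, which gives (.667,-.128). Gripping the knob.

```bash
python3 -m crank '[{"dp":[-0.04,-0.02,-0.4],"angular":[0,0,0]},{"dp":[0,0,-0.7],"angular":[0,0,0]},{"dp":[0,0,-0.7],"angular":[0,0,0]},{"dp":[0,0,-0.7],"angular":[0,0,0]},{"dp":[0,0,-0.7],"angular":[0,0,0]},{"dp":[0,0,-0.5],"angular":[0,0,0]},{"dp":[0,0,-0.35],"angular":[0,0,0]},{"dp":[0,0,-0.2],"angular":[0,0,0]},{"dp":[0,0,0],"angular":[0,0,0]},{"dp":[0,0,0],"angular":[0,0,0]}]' 0.4 30
python3 -c "
from station import sense
s=sense();print(s['tcp_pos'],s['force'])"
```

```text
t: 31.45
tcp_pos: [0.6685, -0.1291, 0.0333]
tool_rot: [1.0, -0.0, 0.001, 0.0]
force: [0.3, -0.2, -0.4]
finger_gap: 0.599
gripper_force: 0.0
[ 0.66852043 -0.12914568  0.03326906] [ 0.30039613 -0.18816705 -0.42542517]
```

```bash
python3 -m crank '[{"dp":[-0.03,0.03,0],"angular":[0,0,0]},{"dp":[0,0,0],"angular":[0,0,0]},{"dp":[0,0,0],"angular":[0,0,0]},{"dp":[0,0,0],"angular":[0,0,0]},{"dp":[0,0,0],"angular":[0,0,0]},{"dp":[0,0,0],"angular":[0,0,0]},{"dp":[0,0,0],"angular":[0,0,0]},{"dp":[0,0,0],"angular":[0,0,0]},{"dp":[0,0,0],"angular":[0,0,0]},{"dp":[0,0,0],"angular":[0,0,0]}]' 1 40
python3 -m crank '[{"dp":[0,0,0.3],"angular":[0,0,0]},{"dp":[0,0,0.5],"angular":[0,0,0]},{"dp":[0,0,0.8],"angular":[0,0,0]},{"dp":[0,0,0.9],"angular":[0,0,0]},{"dp":[0,0,0.9],"angular":[0,0,0]},{"dp":[0,0,0.9],"angular":[0,0,0]},{"dp":[0,0,0.9],"angular":[0,0,0]},{"dp":[0,0,0.9],"angular":[0,0,0]},{"dp":[0,0,0.4],"angular":[0,0,0]},{"dp":[0,0,0.1],"angular":[0,0,0]},{"dp":[0,0,0],"angular":[0,0,0]}]'
python3 wr.py w11 .667,-.128,.209,.036
```

```text
t: 32.45
tcp_pos: [0.6675, -0.1282, 0.0336]
tool_rot: [1.0, -0.0, 0.001, 0.0]
force: [-0.6, -0.1, 5.0]
finger_gap: 0.215
gripper_force: 39.2
t: 33.55
tcp_pos: [0.6667, -0.128, 0.2305]
tool_rot: [1.0, -0.0, -0.0, -0.0]
force: [-0.4, 0.4, 0.1]
finger_gap: 0.211
gripper_force: 39.1
tcp [ 0.6667 -0.128   0.2305] yaw [-0. -1. -0.]
.667,-.128,.209,.036 c [ 0.666  -0.1284] r 36.7 mid [ 0.6661 -0.1283] z 0.2062 n 6693 px 193 317 186 295
```

View pics/w11.png

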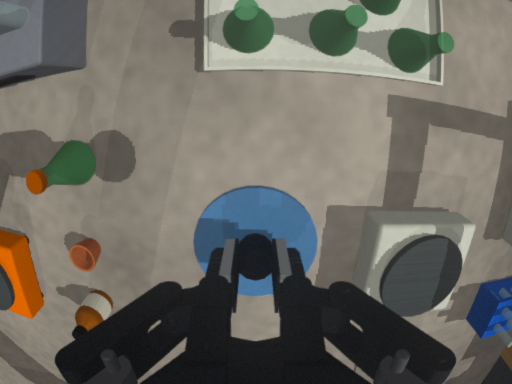

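The cover is held by its knob at (256,255), with the disc centred in the grip. Carrying it over the dish.

```bash
python3 -m crank '[{"dp":[-0.1,0.3,0],"angular":[0,0,0]},{"dp":[-0.25,0.7,0],"angular":[0,0,0]},{"dp":[-0.37,1,0],"angular":[0,0,0]},{"dp":[-0.37,1,0],"angular":[0,0,0]},{"dp":[-0.37,1,0],"angular":[0,0,0]},{"dp":[-0.37,1,0],"angular":[0,0,0]},{"dp":[-0.37,1,0],"angular":[0,0,0]},{"dp":[-0.37,1,0],"angular":[0,0,0]},{"dp":[-0.37,1,0],"angular":[0,0,0]},{"dp":[-0.37,1,0],"angular":[0,0,0]},{"dp":[-0.37,1,0],"angular":[0,0,0]},{"dp":[-0.37,1,0],"angular":[0,0,0]},{"dp":[-0.37,1,0],"angular":[0,0,0]},{"dp":[-0.37,1,0],"angular":[0,0,0]},{"dp":[-0.37,1,0],"angular":[0,0,0]},{"dp":[-0.35,0.9,0],"angular":[0,0,0]},{"dp":[-0.2,0.5,0],"angular":[0,0,0]},{"dp":[-0.11,0.2,0],"angular":[0,0,0]},{"dp":[0,0,0],"angular":[0,0,0]},{"dp":[0,0,0],"angular":[0,0,0]}]'
python3 wr.py w12 .4925,.340,.207,.036 .4925,.340,.182,.033
python3 - <<'E'
import numpy as np,cv2
s=dict(np.load("w12.npz"));K=s["mtx"];d=s["range_z"];v,u=np.indices(d.shape)
x=(u-K[0,2])/K[0,0];y=(v-K[1,2])/K[1,1];r=np.hypot(x,y)+1e-9;t=np.tan(np.minimum(r,1.45))
w=np.stack([x/r*t*d,y/r*t*d,d],-1)@s["pose"][:3,:3].T+s["pose"][:3,3]
hsv=cv2.cvtColor(s["image"],cv2.COLOR_BGR2HSV)
q=w[(hsv[...,0]>95)&(hsv[...,0]<120)&(hsv[...,1]>120)&(abs(w[...,2]-.207)<.012)&(np.hypot(w[...,0]-.4925,w[...,1]-.34)<.04)]
c=np.linalg.lstsq(np.c_[q[:,:2]-q[:,:2].mean(0),np.ones(len(q))],q[:,2],rcond=None)[0];print("tilt deg",np.degrees(c[:2]),c[2],len(q))
from station import vision
s=vision.snapshot("side");cv2.imwrite("pics/side12.png",cv2.resize(s["image"][180:364,40:285],None,fx=2.4,fy=2.4))
E
```

```text
t: 35.6
tcp_pos: [0.4927, 0.339, 0.2303]
tool_rot: [1.0, -0.0, -0.0, 0.0]
force: [-0.3, 0.7, -0.9]
finger_gap: 0.208
gripper_force: 39.1
tcp [0.4927 0.339  0.2303] yaw [-0.001 -1.     0.001]
.4925,.340,.207,.036 c [0.4919 0.3387] r 36.6 mid [0.492  0.3384] z 0.2061 n 6853 px 193 317 185 295
.4925,.340,.182,.033 c [0.513  0.3423] r 24.8 mid [0.5174 0.3423] z 0.1811 n 354 px 210 288 179 202
tilt deg [-0.10007712 -0.11165099] 0.2061206082977342 6024
```

View pics/side12.png

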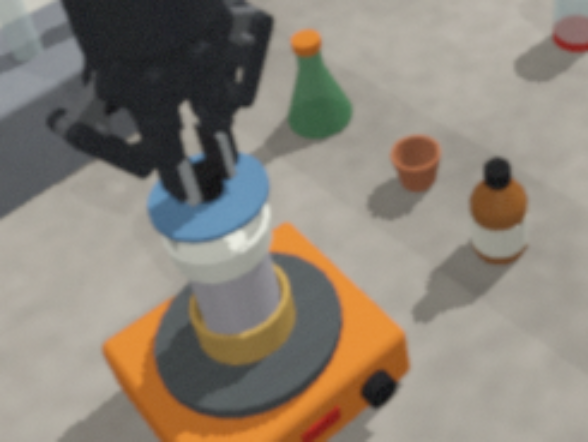

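The side crop shows the cover level (tilt 0.1°) and above the dish at (210,235). It is about 1 mm short in y, so I'll correct that and lower.

```bash
python3 -m crank '[{"dp":[0,0.04,-0.1],"angular":[0,0,0]},{"dp":[0,0,-0.15],"angular":[0,0,0]},{"dp":[0,0,-0.1],"angular":[0,0,0]},{"dp":[0,0,-0.08],"angular":[0,0,0]},{"dp":[0,0,-0.08],"angular":[0,0,0]},{"dp":[0,0,-0.04],"angular":[0,0,0]},{"dp":[0,0,0],"angular":[0,0,0]},{"dp":[0,0,0],"angular":[0,0,0]}]'
python3 -m crank '[{"dp":[0,0,-0.06],"angular":[0,0,0]},{"dp":[0,0,-0.05],"angular":[0,0,0]},{"dp":[0,0,0],"angular":[0,0,0]},{"dp":[0,0,0],"angular":[0,0,0]}]'
```

```text
t: 36.5
tcp_pos: [0.4925, 0.3412, 0.2142]
tool_rot: [1.0, 0.0, 0.0, -0.0]
force: [0.5, -0.1, -0.6]
finger_gap: 0.21
gripper_force: 39.1
t: 36.9
tcp_pos: [0.4924, 0.3411, 0.2107]
tool_rot: [1.0, -0.0, -0.0, 0.0]
force: [0.1, -0.1, -0.3]
finger_gap: 0.214
gripper_force: 39.1
```

```bash
python3 -m crank '[{"dp":[0,0,-0.03],"angular":[0,0,0]},{"dp":[0,0,0],"angular":[0,0,0]},{"dp":[0,0,0],"angular":[0,0,0]}]'
python3 -m crank '[{"dp":[0,0,-0.03],"angular":[0,0,0]},{"dp":[0,0,0],"angular":[0,0,0]},{"dp":[0,0,0],"angular":[0,0,0]}]'
python3 -m crank '[{"dp":[0,0,-0.03],"angular":[0,0,0]},{"dp":[0,0,0],"angular":[0,0,0]},{"dp":[0,0,0],"angular":[0,0,0]}]'
```

```text
t: 37.2
tcp_pos: [0.4926, 0.3412, 0.21]
tool_rot: [1.0, -0.0, 0.0, -0.0]
force: [0.2, 0.2, -0.7]
finger_gap: 0.214
gripper_force: 39.2
t: 37.5
tcp_pos: [0.4927, 0.3412, 0.2099]
tool_rot: [1.0, -0.0, 0.0, -0.0]
force: [-1.6, -0.8, 5.6]
finger_gap: 0.212
gripper_force: 39.6
t: 37.8
tcp_pos: [0.493, 0.3413, 0.2098]
tool_rot: [1.0, 0.0, 0.001, -0.0]
force: [-2.1, -2.1, 9.5]
finger_gap: 0.211
gripper_force: 40.0
```

Contact at the expected height. I'll let go, rise clear, then verify.

```bash
python3 -m crank '[{"dp":[0,0,0.03],"angular":[0,0,0]},{"dp":[0,0,0],"angular":[0,0,0]},{"dp":[0,0,0],"angular":[0,0,0]},{"dp":[0,0,0],"angular":[0,0,0]},{"dp":[0,0,0],"angular":[0,0,0]},{"dp":[0,0,0.2],"angular":[0,0,0]},{"dp":[0,0,0.5],"angular":[0,0,0]},{"dp":[0,0,0.8],"angular":[0,0,0]},{"dp":[0,0,0.8],"angular":[0,0,0]},{"dp":[0,0,0.8],"angular":[0,0,0]},{"dp":[0,0,0.4],"angular":[0,0,0]},{"dp":[0,0,0],"angular":[0,0,0]},{"dp":[0,0,0],"angular":[0,0,0]}]' 0.4
python3 wr.py w13 .4925,.340,.186,.036 .4925,.340,.206,.01 .4925,.3405,.105,.033 .4925,.340,.075,.064
python3 - <<'E'
from station import vision
import cv2
s=vision.snapshot("side");cv2.imwrite("pics/side13.png",cv2.resize(s["image"],None,fx=1.5,fy=1.5))
E
```

```text
t: 39.1
tcp_pos: [0.492, 0.3409, 0.3134]
tool_rot: [1.0, -0.0, -0.001, 0.0]
force: [-0.1, -0.3, 0.0]
finger_gap: 0.597
gripper_force: 0.0
tcp [0.492  0.3409 0.3134] yaw [-0. -1.  0.]
.4925,.340,.186,.036 c [0.492  0.3405] r 36.0 mid [0.492  0.3407] z 0.1857 n 4174 px 215 294 149 225
.4925,.340,.206,.01 c [0.4922 0.3411] r 10.2 mid [0.4927 0.3407] z 0.2054 n 423 px 243 266 184 206
.4925,.3405,.105,.033 c [0.5026 0.3408] r 30.7 mid [0.5131 0.3408] z 0.1044 n 277 px 228 281 139 159
.4925,.340,.075,.064 c [0.4919 0.3406] r 64.2 mid [0.5052 0.3404] z 0.0745 n 3518 px 205 305 112 188
```

View pics/side13.png

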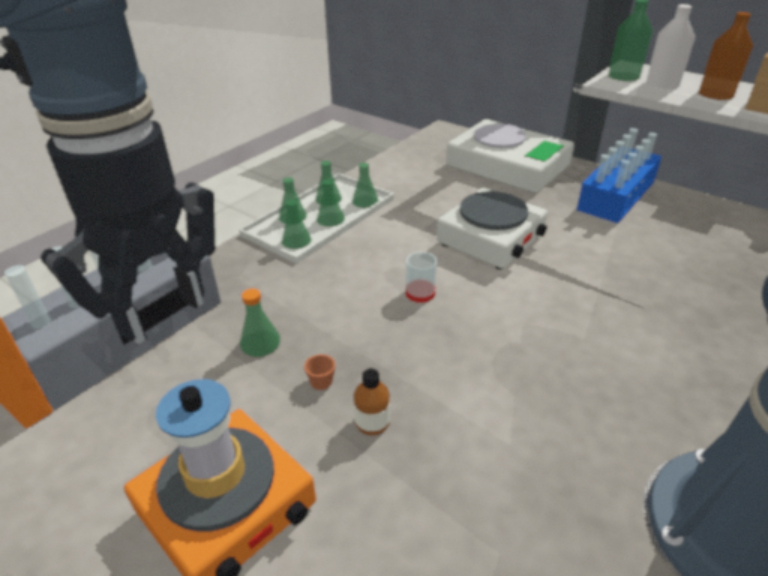

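The picture shows the full stack on the orange hotplate, with the cover at (195,405). The disc reads z .186, as nominal, and the flask, bottle, crucible and glass have not moved. The gripper is clear, so I'm handing the job in.

```bash
python3 -c "
from station import order
print(order.sign_off())"
```

```text
the job is handed in; nothing more can be done
None
```

The steam bath is built on the orange hotplate in the order asked (block, beaker, dish, cover); each part was let go before the next and measured level and home, the bystanders did not move, and the job was handed in at about 39 s.

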